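# Prop the smoker lid on its folding stay, take the scraper out and shut it

### The arm

A 6-joint arm with a two-finger parallel gripper is mounted at the origin on the work surface; the furniture and walls round the work are solid. World frame = base frame: x ahead of the robot, y to its left, z up, the work surface at z = 0. Lengths are in m, angles in degrees, forces in N, time in s.
With the tool pointing down it reaches from about 0.375 to 0.75 m from the base axis. Payload 9 kg.
Tool frame: the origin (TCP) lies where the fingers leave the gripper's body, on its centre line; the fingertips stand 73 mm ahead of it and the grasp point (between the pads) lies 54 mm ahead of it (robot.tip_reach is the distance from the TCP to the fingertips, in m); z points along the fingers, y is the line along which they close (so a half turn about z gives the same grasp; the last joint's range is limited). The gripper opens to 85 mm and grips with 20 to 120 N. Pads are 22 mm wide; open, the fingers measure 114 mm over their backs; the gripper's body (76 mm by 85 mm) begins 54 mm behind the grasp point. The pads swing forward as they close: fully open they stand 13 mm farther back than shut.
Start: joints at [-83.807, 5.964, 5.575, 89.605, 0, 77.527], TCP at [0.192, -0.568, 0.304] pointing down, gripper open.
Joint ranges: [-171.21, 171.21], [-48.23, 106.86], [-62.78, 66.21], [-105.2, 120.99], [-86.42, 89.51], [-180, 180]. Speed limits (degrees/s): [127.2, 127.2, 147.25, 180, 180, 180].

### API

Orientations are given as [roll, pitch, yaw] about the fixed x, y, z axes, in that order (R = Rz(yaw) Ry(pitch) Rx(roll)).
In Python, from plant import robot gives the robot as it stands. Calls block until the motion is done:
- robot.move_pose(position, orientation): joint-space move of the TCP to a pose.
- robot.line_to(position, vel=0.15, rotation=None, guard=None): straight line of the TCP; rotation=None keeps the orientation; vel is the mean speed in m/s. With guard (N) it stops when the force on the tool has changed by that much, and returns True; else False.
- robot.goto_joints(angles): joint-space move.
- robot.set_gripper(opening): finger opening in m; the grip force is fixed at half the most; returns when the fingers have stopped.
- robot.pause(seconds).
- robot.ik(position, orientation): joint angles nearest the present ones, or None.
- robot.observe(): the state.
- robot.grab_frame(name): name is "side" or "top" or "wrist"; returns the picture (420x560x3 uint8, blue, green, red); there is no depth.
- robot.get_calibration(name): a dict with "vertical_fov" (degrees; the focal length in pixels is half the picture's height over the tangent of half this angle, whatever the lens; pixels are square), "cx", "cy" (the principal point, pixels), "k1" (the pictures are not rectified: a ray, as slopes to the right and down, at radius r is drawn at 1 + k1 r^2 times it, then the intrinsics apply), "rvec" (rotation vector, rad) and "tvec" (3), from world to camera coordinates, as OpenCV has them. Camera axes: x right, y down, z forward; pixel columns grow to the right and rows downward; lengths in m; the calibration is good to about 2 mm. A picture is of the moment at which its call begins: read the wrist's pose just before it. get_calibration takes no time and is no camera call; for the wrist camera it gives the pose at the moment of the call.
A pose or a line that the arm cannot do raises robot.IKError and nothing moves.
- robot.job_done(): hands the job in; it is judged then, once.
The state is a dict: "time": time; "q": joint angles; "qvel": joint speeds; "joint_torque": joint torques, N m; "tool_pos": TCP position; "tcp_rot": TCP orientation; "ft_force": force on the tool from outside, world axes, zero at the start; "torque": the same for the moment, N m; "gripper_width": finger opening in m; "gripper_force": force on a finger pad.
Only numpy, scipy, OpenCV 4.12 (cv2) and the standard library are available. Lean on these libraries where they do the work, as an engineer would, in place of code of your own. Each camera call takes 0.05 s, during which the arm holds its last target. There are 200 camera calls.

### The job

A plastic scraper was left in the stovetop smoker and must come out before the burner is lit. Raise the lid until its folding stay locks and holds it up by itself, take the scraper out and lay it lengthwise on the spoon rest, then lift the stay's black knob back over its lock, fold the knee with it and so let the lid down under control until it is fully shut. Never force the stay (its foot must not be dragged in its slot), do not let the lid drop, and leave the salt shaker, soap bottle and mug where they are.

Things in the scene. Friction and masses are not known exactly. Their poses are not given: they have to be found in the camera images.
- smoker: Steel stovetop smoker, fixed: open box 170 (x) x 260 (y) x 76 mm on 6 mm feet, 4 mm walls, standing on the hob's black pan supports, whose top is at z = 43 mm. Origin: centre of its underside; x from its front to its hinge side, y to its left, z up. Inner floor 10 mm, rim 82 mm above the origin. Lid hinged on the far rim; the folding stay is on its right side (-y).
- smoker_lid (a joint): Lid angle, rad: 0 shut, grows opening upward. Steel, about 0.55 kg, 174 x 264 mm, top 18 mm above the rim; falls shut unless held. The stay goes taut somewhere between 1.35 and 1.56 (differs each start, to be felt: resistance rises steeply) and, once over centre, holds the lid 0.03 lower. About 8 N at the grip against the taut stay, or pressing the propped lid, makes the stay's foot slip.
- lid_hinge (a point): Middle of the lid's hinge axis, on the far rim: 85 mm behind the smoker's centre, 82 mm above its underside. The axis runs along the smoker's y.
- lid_grip (a point): Middle of the lid's dark wooden grip bar, round, 15 mm thick, along the smoker's y, 110 mm free between its two struts, 38 mm clear gap between bar and lid edge. Bar axis 218 mm from the hinge axis, 8 mm above it when shut. Moves with the lid.
- stay_knee (a joint): Angle of the stay's knee, rad: within 0.1 of 0 with the lid shut (folded), 2.47 with both links in line (dead centre), 2.77 at its stop: over centre, locked. A light spring carries it from dead centre to the stop. Breaking it back takes 2 to 3 N at the knob, pulled towards the smoker's front and slightly up, and first raises the lid by about 0.03 rad.
- stay_knob (a point): Middle of the black knob on the knee: round, 14 mm thick, 34 mm long, axis along the smoker's y, 173 mm right of the smoker's mid-plane, 41 mm outside the lid. It circles the foot pin at 62 mm: lid propped, 28 to 42 mm behind and 46 to 56 above the pin; folding, it swings up and over to the front, then down; lid shut, 49 to 59 mm in front and 20 to 38 below. The lid must follow it.
- stay_foot_pin (a point): Pin of the stay's foot on the smoker's right side, 13 mm outside the wall: 60 mm in front of the hinge axis and 20 mm below it, moved -6 to +10 mm up a slot that leans 30 degrees to the front (differs each start). A brass thumbscrew (to 27 mm outside the wall) clamps it; it slips under about 22 N along the slot.
- pot_scraper: Yellow plastic pot scraper, 142 mm long (its z), 46 mm wide (its y), 16 mm thick (its x), 50 g; origin: middle of one end. At the start it lies flat on the smoker's inner floor, roughly front to back.
- scraper_mid (a point): Middle of the scraper (of length, width and thickness).
- spoon_rest: Oval beige stoneware spoon rest, 80 x 124 x 12 mm, long along its y, on the steel strip at one of the hob's two front corners; origin: centre of its underside. The scraper lies on its rim, 12 mm up. The pan supports (43 mm high) begin 15 mm behind it, so the scraper fits only along its long side.
- salt_shaker: Salt shaker, 44 mm across, 90 mm tall, at the hob's other front corner; origin at the centre of its underside. Leave it.
- soap_bottle: Dark green soap bottle with a black pump, 68 mm across, 184 mm tall, on the worktop left of the hob; origin at the centre of its underside. Leave it.
- mug: Cream mug, 78 x 116 x 101 mm, on the worktop right of the hob; origin in its underside. Leave it.

How it is judged:
By the outcome, as a careful person would: the job done as asked, in the order asked, and still so for the second after the job is handed in, with the robot touching nothing.
It also fails if it takes over 72 s, if anything falls off the work surface, if the arm or the gripper's body presses on something with over 40 N, if the wrist force passes 120 N, or if a joint passes its speed limit or range.

## Working session

There is one attempt and no reset: what is moved stays moved. The work goes in short steps, each a Python script; the robot and the scene stay as the last script left them, time stands still between calls to the robot, and variables do not carry over. Pictures are saved under pics/ and viewed, at most 10 in all, crops included, and the job is handed in when it is done.

```bash
ls; mkdir -p pics; python3 - <<'E'
from plant import robot
import cv2,numpy as np
s=robot.observe();print(s)
ims=[]
for n in("side","top"):
    im=robot.grab_frame(n);cv2.imwrite(f"pics/{n}0.png",im);print(n,robot.get_calibration(n))
E
```

```text
pics
{'time': 0.0, 'q': array([-8.38061742e+01,  5.99715596e+00,  5.52646150e+00,  8.96053757e+01,
       -7.52013172e-04,  7.75261213e+01]), 'qvel': array([ 0.05482572, -0.00925553,  0.00657546, -0.04081026,  0.07341497,
       -0.02338657]), 'joint_torque': array([-3.19226354e-03, -5.56921220e+01,  5.03659093e+01,  1.68352359e-02,
       -2.77453983e-04,  1.15471690e-05]), 'tool_pos': array([ 0.19202042, -0.56818319,  0.30313147]), 'tcp_rot': array([-1.79925563e+02, -1.56964686e-02,  1.86676948e+01]), 'ft_force': array([ 0.42365855, -0.10028192, -0.35753847]), 'torque': array([ 0.03198216,  0.03742871, -0.02461415]), 'gripper_force': 0.0, 'gripper_width': 0.08531403838608284}
side {'vertical_fov': 46.00627799796557, 'cx': 284.4433331838753, 'cy': 210.54597509764417, 'k1': -0.06149075939808706, 'rvec': array([ 0.30347362, -2.63976728,  1.45597518]), 'tvec': array([0.49036568, 0.1454515 , 1.55037916])}
top {'vertical_fov': 43.01444178358279, 'cx': 270.2172381576009, 'cy': 214.25537684170163, 'k1': 0.014214704469453911, 'rvec': array([ 1.39923833, -2.29897115,  0.792779  ]), 'tvec': array([0.2558422 , 0.41140395, 1.48406051])}
```

View pics/side0.png

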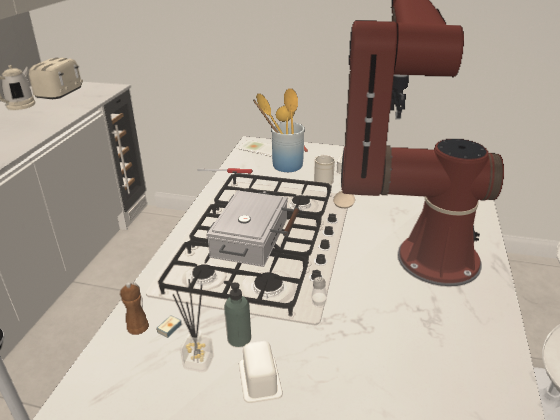

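View pics/top0.png

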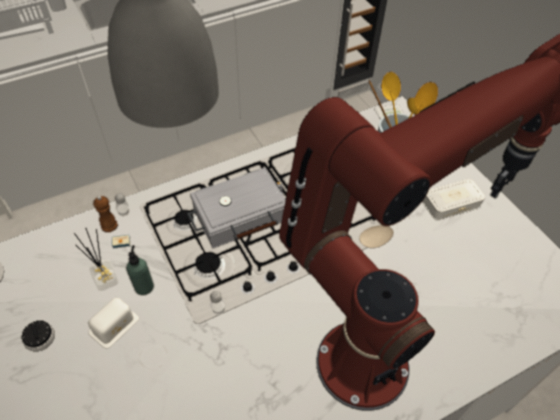

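The side view shows the smoker around (250,225) with its grip bar toward the robot at (291,222), the spoon rest at (345,200), the salt at (319,290) and the soap at (237,318). In the top view the arm hides the smoker's right side; the smoker is at (240,205) and the spoon rest at (377,236).

```bash
cat > h.py <<'E'
import numpy as np,cv2
from plant import robot
from scipy.spatial.transform import Rotation as R
def cam(n):
    c=robot.get_calibration(n);c['f']=210/np.tan(np.radians(c['vertical_fov']/2))
    c['R']=cv2.Rodrigues(c['rvec'])[0];c['o']=-c['R'].T@c['tvec'];return c
def ray(c,u,v):
    d=np.array([(u-c['cx'])/c['f'],(v-c['cy'])/c['f']]);s=d.copy()
    for _ in range(20): s=d/(1+c['k1']*(s@s))
    r=c['R'].T@np.r_[s,1];return c['o'],r/np.linalg.norm(r)
def onz(c,u,v,z):
    o,r=ray(c,u,v);return o+r*(z-o[2])/r[2]
def proj(c,P):
    p=(c['R']@np.atleast_2d(P).T).T+c['tvec'];s=p[:,:2]/p[:,2:];s=s*(1+c['k1']*(s**2).sum(1,keepdims=True))
    return s*c['f']+[c['cx'],c['cy']]
def tri(obs):
    A=np.zeros((3,3));b=np.zeros(3)
    for c,u,v in obs:
        o,r=ray(c,u,v);M=np.eye(3)-np.outer(r,r);A+=M;b+=M@o
    return np.linalg.solve(A,b)
E
python3 - <<'E'
from h import *
s,t=cam("side"),cam("top");print(s['o'],t['o'])
for n,u,v in [("bar",291,222),("thermo",244,219),("rest",345,200),("salt",319,297)]: print(n,onz(s,u,v,{"bar":.133,"thermo":.143}.get(n,.006)))
for n,u,v in [("thermo",225,202),("rest",377,237),("salt",218,308)]: print(n,onz(t,u,v,{"thermo":.143}.get(n,.006)))
a=cv2.imread("pics/side0.png")[170:310,170:370]
b=cv2.imread("pics/top0.png")[150:290,130:330]
cv2.imwrite("pics/c0.png",np.vstack([cv2.resize(x,None,fx=3,fy=3,interpolation=cv2.INTER_CUBIC)[:,:600] for x in(a,)]))
cv2.imwrite("pics/c1.png",cv2.resize(b,None,fx=3,fy=3,interpolation=cv2.INTER_CUBIC))
c=cam("wrist");print("wrist",c['o'],c['R'][2],robot.observe()['tool_pos'])
E
```

```text
[0.19569661 1.31281096 0.9505369 ] [-0.40111882  0.50250398  1.42258128]
bar [0.45791787 0.10859885 0.133     ]
thermo [0.59471752 0.13920845 0.143     ]
rest [ 0.33552357 -0.26765188  0.006     ]
salt [0.33952432 0.27565383 0.006     ]
thermo [0.58827524 0.14141278 0.143     ]
rest [ 0.33291118 -0.27693934  0.006     ]
salt [0.33441457 0.28891754 0.006     ]
wrist [ 0.27096704 -0.54054398  0.3724753 ] [-0.30788233 -0.10173113 -0.94597   ] [ 0.19203456 -0.56820765  0.30317956]
```

View pics/c0.png

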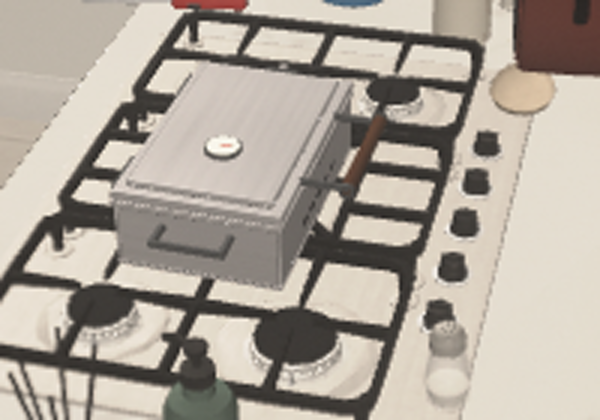

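The crop shows the lid from (115,187) and (285,213) on its left edge to (197,65) and (352,85) on its right. The dark bar runs from (345,185) to (382,118). The soap bottle is at lower left, away from the work. Next I'll look closer with the wrist camera.

```bash
python3 - <<'E'
from h import *
s=cam("side")
for u,v in [(115,187),(285,213),(197,65),(352,85),(345,185),(382,118)]: print(onz(s,170+u/3,170+v/3,.143 if u not in(345,382) else .133).round(4))
robot.move_pose([.47,0.0,.43],[180,0,-90])
c=cam("wrist");im=robot.grab_frame("wrist");o=robot.observe();print(o['time'],o['tool_pos'],o['tcp_rot'],c['o'],c['f'],c['R'][2],o['q'])
np.save("w1.npy",c,allow_pickle=True);cv2.imwrite("pics/w1.png",im)
cv2.imwrite("pics/top1.png",robot.grab_frame("top"))
E
```

```text
[0.6739 0.2292 0.143 ]
[0.5046 0.2333 0.143 ]
[ 0.6692 -0.0105  0.143 ]
[ 0.4956 -0.0071  0.143 ]
[0.4639 0.1621 0.133 ]
[0.4542 0.0346 0.133 ]
2.85 [ 4.70049844e-01 -3.64058634e-04  4.29855371e-01] [ 1.79986703e+02 -2.67134849e-03 -9.00590170e+01] [ 0.46965153 -0.0830087   0.49909317] 372.8462463293244 [-4.05836240e-04  3.25601915e-01 -9.45506863e-01] [-1.60458445e+01 -1.24115292e+01  1.19513010e+00  1.03618706e+02
 -6.23027982e-03 -1.05986827e+02]
```

View pics/w1.png

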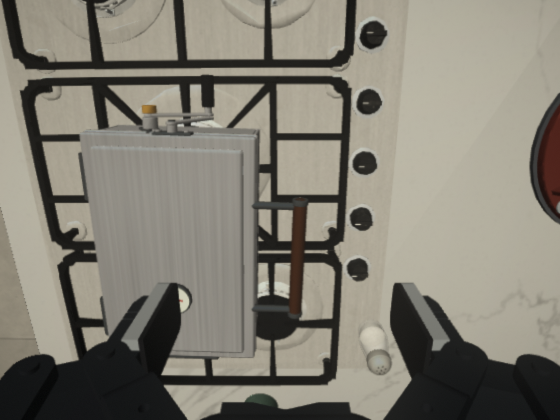

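The wrist view is clear. The lid's corners are at (82,133), (259,130) and (255,357), the bar runs from (301,203) to (294,313), the brass thumbscrew is at (149,109), and the black knob spans (207,77)–(209,104).

```bash
python3 - <<'E'
from h import *
c=np.load("w1.npy",allow_pickle=True).item()
for n,u,v,z in [("hr",82,133,.143),("fr",259,130,.143),("fl",255,357,.143),("bar_r",300.5,203,.14),("bar_l",294,313,.14),("screw",149,109,.105),("knob_out",207.5,77,.085),("knob_in",209,106,.085)]: print(n,onz(c,u,v,z).round(4))
p=cv2.imread("pics/w1.png")[60:330,70:330];cv2.imwrite("pics/w1c.png",cv2.resize(p[:200],None,fx=3,fy=3,interpolation=cv2.INTER_CUBIC))
E
```

```text
hr [ 0.6633 -0.0378  0.143 ]
fr [ 0.494  -0.0397  0.143 ]
fl [0.505  0.2233 0.143 ]
bar_r [0.4539 0.0337 0.14  ]
bar_l [0.4595 0.1643 0.14  ]
screw [ 0.6095 -0.0569  0.105 ]
knob_out [ 0.551 -0.088  0.085]
knob_in [ 0.5513 -0.0583  0.085 ]
```

View pics/w1c.png

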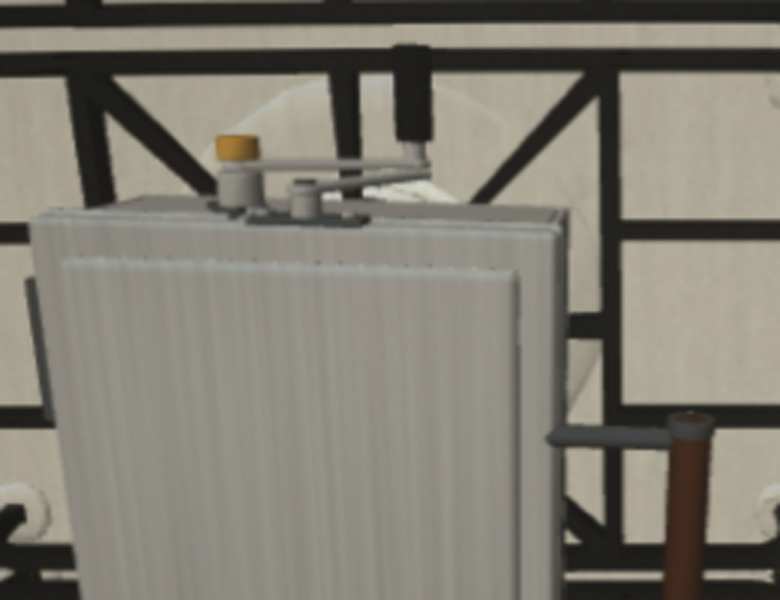

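The crop shows the stay on the right side: brass screw, links, knob spanning (413,45)–(414,140). The right flange edge tilts by about -2.4 deg, which agrees with the bar. Next is a reachability check for the lid arc.

```bash
cat >> h.py <<'E'
YAW=np.radians(-2.4);X=np.array([np.cos(YAW),np.sin(YAW),0]);Y=np.array([-np.sin(YAW),np.cos(YAW),0]);Z=np.array([0,0,1.])
BAR=np.array([.4567,.099,.133]);HINGE=BAR+.218*X-.008*Z
A0=np.arctan2(.008,.218);RB=np.hypot(.008,.218)
def rot(phi,xs=-1):  # tool pointing phi rad below +X, tool x = xs*Y
    z=np.cos(phi)*X-np.sin(phi)*Z;x=xs*Y;return np.c_[x,np.cross(z,x),z]
def rpy(M): return R.from_matrix(M).as_euler('xyz',degrees=True)
def bar(th,dr=0): return HINGE+(RB+dr)*(-np.cos(th+A0)*X+np.sin(th+A0)*Z)
def pose(p,M): return p-.054*M[:,2],rpy(M)
E
python3 - <<'E'
from h import *
for xs in(-1,1):
  for p0 in(10,25,40,55):
    out=[]
    for th in (0,.4,.8,1.2,1.4,1.56):
        f=np.radians(p0)+(th/1.2)*(1.2-np.radians(p0)) if th<1.2 else th
        q=robot.ik(*pose(bar(th),rot(f,xs)));out.append(None if q is None else np.round(q).astype(int).tolist())
    print(xs,p0,out)
# knob check
P=HINGE-.06*X-.02*Z-.173*Y
for xs in(-1,1):
  for a,f in [(125,90),(125,70),(90,60),(60,40),(30,30),(0,30),(-30,30),(-30,50)]:
    a_=np.radians(a);k=P+.062*(-np.cos(a_)*X+np.sin(a_)*Z);q=robot.ik(*pose(k,rot(np.radians(f),xs)));print(xs,a,f,None if q is None else np.round(q).astype(int).tolist())
E
```

```text
-1 10 [None, None, None, [-4, -17, -11, 75, 0, -91], [-4, 5, 13, 89, 0, -91], [-3, 25, 37, 102, 0, -91]]
-1 25 [None, None, None, [-4, -17, -11, 75, 0, -91], [-4, 5, 13, 89, 0, -91], [-3, 25, 37, 102, 0, -91]]
-1 40 [None, None, [-4, -45, -37, 66, 1, -92], [-4, -17, -11, 75, 0, -91], [-4, 5, 13, 89, 0, -91], [-3, 25, 37, 102, 0, -91]]
-1 55 [None, None, [-4, -38, -31, 70, 1, -91], [-4, -17, -11, 75, 0, -91], [-4, 5, 13, 89, 0, -91], [-3, 25, 37, 102, 0, -91]]
1 10 [None, None, None, [-4, -17, -11, 75, 0, 89], [-4, 5, 13, 89, 0, 89], [-3, 25, 37, 102, 0, 89]]
1 25 [None, None, None, [-4, -17, -11, 75, 0, 89], [-4, 5, 13, 89, 0, 89], [-3, 25, 37, 102, 0, 89]]
1 40 [None, None, [-4, -45, -37, 66, 1, 88], [-4, -17, -11, 75, 0, 89], [-4, 5, 13, 89, 0, 89], [-3, 25, 37, 102, 0, 89]]
1 55 [None, None, [-4, -38, -31, 70, 1, 89], [-4, -17, -11, 75, 0, 89], [-4, 5, 13, 89, 0, 89], [-3, 25, 37, 102, 0, 89]]
-1 125 90 [-19, 14, 5, 81, 0, -106]
-1 125 70 [-22, -10, -22, 59, 6, -108]
-1 90 60 [-25, -29, -39, 51, 11, -110]
-1 60 40 None
-1 30 30 None
-1 0 30 None
-1 -30 30 None
-1 -30 50 None
1 125 90 [-19, 14, 5, 81, 0, 74]
1 125 70 [-22, -10, -22, 59, 6, 72]
1 90 60 [-25, -29, -39, 51, 11, 70]
1 60 40 None
1 30 30 None
1 0 30 None
1 -30 30 None
1 -30 50 None
```

```bash
python3 - <<'E'
from h import *
def ok(p,M): return robot.ik(*pose(p,M)) is not None
for th in (0,.2,.4,.6,.8,1.0,1.2,1.4,1.56): print(th,[f for f in range(20,140,5) if ok(bar(th),rot(np.radians(f)))])
P=HINGE-.06*X-.02*Z-.18*Y
for a in (130,100,70,40,10,-15,-35):
    a_=np.radians(a);k=P+.062*(-np.cos(a_)*X+np.sin(a_)*Z)
    r=[]
    for b in (0,15,30,45,60):
        b_=np.radians(b)
        for az in (0,30,-30):   # heading rotated from +Y toward +X
            h=np.cos(np.radians(az))*Y+np.sin(np.radians(az))*X
            z=np.cos(b_)*h-np.sin(b_)*Z
            t=np.sin(a_)*-X+-np.cos(a_)*-Z*-1  # tangent
            t=-np.sin(a_)*X-np.cos(a_)*Z
            for s in(1,-1):
                y=s*(t-(t@z)*z);y/=np.linalg.norm(y)
                if ok(k,np.c_[np.cross(y,z),y,z]): r.append((b,az,s))
    print("knob",a,[f for f in range(20,140,5) if ok(k,rot(np.radians(f)))],r)
E
```

```text
0 [70, 75, 80, 85, 90, 95, 100, 105, 110, 115, 120, 125, 130, 135]
0.2 [70, 75, 80, 85, 90, 95, 100, 105, 110, 115, 120, 125, 130]
0.4 [70, 75, 80, 85, 90, 95, 100, 105, 110, 115, 120, 125]
0.6 [65, 70, 75, 80, 85, 90, 95, 100, 105, 110, 115, 120]
0.8 [60, 65, 70, 75, 80, 85, 90, 95, 100, 105, 110, 115]
1.0 [55, 60, 65, 70, 75, 80, 85, 90, 95, 100, 105, 110]
1.2 [45, 50, 55, 60, 65, 70, 75, 80, 85, 90, 95, 100, 105]
1.4 [40, 45, 50, 55, 60, 65, 70, 75, 80, 85, 90, 95, 100]
1.56 [30, 35, 40, 45, 50, 55, 60, 65, 70, 75, 80, 85, 90, 95]
knob 130 [40, 45, 50, 55, 60, 65, 70, 75, 80, 85, 90, 95, 100, 105, 110, 115] [(15, 30, 1), (15, 30, -1), (30, 0, 1), (30, 0, -1), (30, 30, 1), (30, 30, -1), (45, 0, 1), (45, 0, -1), (45, 30, 1), (45, 30, -1), (60, 0, 1), (60, 0, -1), (60, 30, 1), (60, 30, -1), (60, -30, 1), (60, -30, -1)]
knob 100 [45, 50, 55, 60, 65, 70, 75, 80, 85, 90, 95, 100, 105, 110, 115, 120] [(15, 30, 1), (15, 30, -1), (30, 0, 1), (30, 0, -1), (30, 30, 1), (30, 30, -1), (45, 0, 1), (45, 0, -1), (45, 30, 1), (45, 30, -1), (60, 0, 1), (60, 0, -1), (60, 30, 1), (60, 30, -1), (60, -
[... 895 characters left out ...]
60, 30, 1), (60, 30, -1), (60, -30, 1), (60, -30, -1)]
knob -15 [55, 60, 65, 70, 75, 80, 85, 90, 95, 100, 105, 110, 115, 120, 125, 130] [(15, 30, 1), (15, 30, -1), (30, 0, 1), (30, 0, -1), (30, 30, 1), (30, 30, -1), (45, 0, 1), (45, 0, -1), (45, 30, 1), (45, 30, -1), (45, -30, 1), (45, -30, -1), (60, 0, 1), (60, 0, -1), (60, 30, 1), (60, 30, -1), (60, -30, 1), (60, -30, -1)]
knob -35 [55, 60, 65, 70, 75, 80, 85, 90, 95, 100, 105, 110, 115, 120, 125, 130] [(15, 30, 1), (15, 30, -1), (30, 0, 1), (30, 0, -1), (30, 30, 1), (30, 30, -1), (45, 0, 1), (45, 0, -1), (45, 30, 1), (45, 30, -1), (45, -30, 1), (45, -30, -1), (60, 0, 1), (60, 0, -1), (60, 30, 1), (60, 30, -1), (60, -30, 1), (60, -30, -1)]
```

```bash
cat >> h.py <<'E'
def go(p,M,vel=.15,guard=None):
    a,b=pose(p,M);return robot.line_to(a,vel=vel,rotation=b,guard=guard)
def F():
    o=robot.observe();f=o['ft_force'];return o['time'],f@X,f@Y,f@Z
def pr(*a): print(*[np.round(x,3) for x in a])
E
python3 - <<'E'
from h import *
M=rot(np.radians(75))
robot.move_pose(*pose(bar(0)-.075*M[:,2],M)); robot.set_gripper(.042)
pr(F())
print(go(bar(0),M,.12,guard=6)); pr(F())
robot.set_gripper(0.0); pr(F(),robot.observe()['gripper_width'])
f=np.array(F()[1:]); 
for th in (.06,.2,.35,.5,.65):
    go(bar(th),M,.12); pr(th,F())
cv2.imwrite("pics/side2.png",robot.grab_frame("side"))
E
```

```text
[ 4.25  -0.848  0.24  -0.199]
False
[ 5.025 -0.756  0.552  0.622]
[ 5.4   -4.526 -1.081  6.839] 0.013
0.06 [ 5.658 -2.143 -0.224 -2.667]
0.2 [ 6.067 -5.988  0.279 -0.351]
0.35 [  6.492 -14.068   0.102   2.089]
0.5 [  6.917 -28.125  -1.511  11.168]
0.65 [  7.342 -29.13   -0.259  19.299]
```

```bash
python3 - <<'E'
from h import *
M=rot(np.radians(75)); th=.65
r=-np.cos(th+A0)*X+np.sin(th+A0)*Z; t=np.sin(th+A0)*X+np.cos(th+A0)*Z
for d in (.001,.002,.003,.004):
    go(bar(th,d),M,.05); f=np.array(F()[1:]);fr=f@np.c_[X,Y,Z].T@r if 0 else f[0]*(-np.cos(th+A0))+f[2]*np.sin(th+A0)
    ft=f[0]*np.sin(th+A0)+f[2]*np.cos(th+A0); pr(d,fr,ft)
    if fr<3: break
E
```

```text
0.001 24.121 -2.689
0.002 12.311 -2.424
0.003 2.001 -2.386
```

View pics/side2.png

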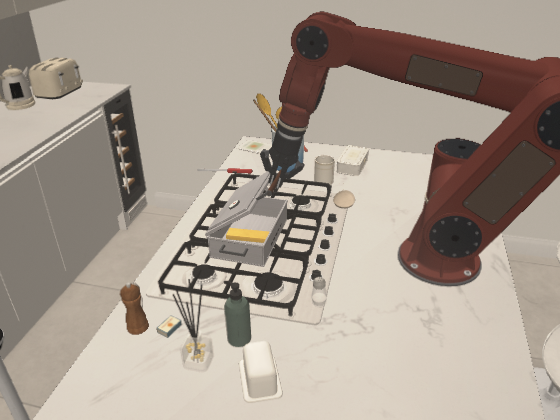

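Lid is part open at (245,205) and the yellow scraper is visible at (247,235). The radial stiffness is about 11 N/mm, so I'll correct the path radially as the lid rises.

```bash
cat >> h.py <<'E'
def polar(th):
    f=F();c,s=np.cos(th+A0),np.sin(th+A0);return -f[1]*c+f[3]*s, f[1]*s+f[3]*c
E
python3 - <<'E'
from h import *
D=lambda th,e:HINGE+np.array([0,0,e[1]])+e[0]*X+RB*(-np.cos(th+A0)*X+np.sin(th+A0)*Z)
M=rot(np.radians(75)); dr=.0032; slope=.003
for th in (.78,.9,1.0,1.1,1.18):
    dr+=.0006  # expected growth
    go(bar(th,dr),M,.1); fr,ft=polar(th); pr(th,dr,fr,ft); dr+=fr/11000
go(bar(1.18,dr),M,.1)
pr(polar(1.18));robot.set_gripper(.020);robot.pause(.1);pr(dr,polar(1.18),robot.observe()['gripper_width'],F()[0])
E
```

```text
0.78 0.004 5.604 -3.481
0.9 0.005 3.887 -3.607
1.0 0.006 4.147 -3.013
1.1 0.007 1.643 -0.935
1.18 0.008 2.004 -2.636
[-0.206 -2.426]
0.008 [-0.512 -0.017] 0.02 10.675
```

```bash
python3 - <<'E'
from h import *
dr=.008
phi=lambda th:max(np.radians(75),th)
go(bar(1.3,dr),rot(phi(1.3)),.08); b=polar(1.3)[1]; pr("base",b,F()[0])
th=1.3
while th<1.62:
    th+=.02; h=go(bar(th,dr),rot(phi(th)),.02,guard=3.0); ft=polar(th)[1]; pr(th,h,polar(th))
    if h or ft<b-3: break
o=robot.observe();pr(o['tool_pos'],o['time'])
E
```

```text
Traceback (most recent call last):
  File "h.py", line 33, in pr
    def pr(*a): print(*[np.round(x,3) for x in a])
                        ~~~~~~~~^^^^^
numpy._core._exceptions._UFuncNoLoopError: ufunc 'multiply' did not contain a loop with signature matching types (dtype('<U4'), dtype('float64')) -> None
```

```bash
sed -i 's/^def pr.*/def pr(*a): print(*[x if isinstance(x,str) else np.round(x,3) for x in a])/' h.py; python3 - <<'E'
from h import *
dr=.008
phi=lambda th:max(np.radians(75),th)
th=1.3;b=polar(th)[1];pr(b)
while th<1.62:
    th+=.02; h=go(bar(th,dr),rot(phi(th)),.025,guard=3.0); ft=polar(th)[1]; pr(th,h,polar(th))
    if h or ft<b-3: break
o=robot.observe();pr(o['tool_pos'],o['time'])
E
```

```text
Traceback (most recent call last):
  File "h.py", line 14
    p=(c['R']@np.atleast_2d(P).T).T+c['tvec'];s=p[:,:2]/p[:,2:];s=s*(1+c['k1']*(s**2).sum(1,keepdims=True))
IndentationError: unexpected indent
```

```bash
L=$(grep -n '^def pr(' h.py | head -1 | cut -d: -f1); sed -i "${L}s/.*/def proj(c,P):/" h.py; grep -n "^def pr" h.py; python3 - <<'E'
from h import *
dr=.008
phi=lambda th:max(np.radians(75),th)
th=1.3;b=polar(th)[1];pr(b)
while th<1.62:
    th+=.02; h=go(bar(th,dr),rot(phi(th)),.025,guard=3.0); ft=polar(th)[1]; pr(th,h,polar(th))
    if h or ft<b-3: break
o=robot.observe();pr(o['tool_pos'],o['time'])
E
```

```text
13:def proj(c,P):
33:def pr(*a): print(*[x if isinstance(x,str) else np.round(x,3) for x in a])
0.439Traceback (most recent call last):
  File "<stdin>", line 6, in <module>
  File "h.py", line 33, in pr
    def pr(*a): print(*[x if isinstance(x,str) else np.round(x,3) for x in a])
                                                    ~~~~~~~~^^^^^
    return _wrapfunc(a, 'round', decimals=decimals, out=out)
    return _wrapit(obj, method, *args, **kwds)
    result = getattr(arr, method)(*args, **kwds)
numpy._core._exceptions._UFuncOutputCastingError: Cannot cast ufunc 'multiply' output from dtype('float64') to dtype('bool') with casting rule 'same_kind'
```

```bash
python3 - <<'E'
from h import *
dr=.008
phi=lambda th:max(np.radians(75),th)
th=1.32;b=np.mean([polar(th)[1] for _ in range(5)]);pr(b)
while th<1.62:
    th+=.02; h=go(bar(th,dr),rot(phi(th)),.025,guard=3.0); ft=polar(th)[1]; pr(th,int(h),polar(th))
    if h or ft<b-3: break
o=robot.observe();pr(o['tool_pos'],o['time'])
cv2.imwrite("pics/side3.png",robot.grab_frame("side"))
c=cam("wrist");np.save("w3.npy",c,allow_pickle=True);cv2.imwrite("pics/w3.png",robot.grab_frame("wrist"))
E
```

```text
-0.835
1.34 0 [0.237 0.35 ]
1.36 0 [1.058 1.   ]
1.38 0 [-0.677  0.192]
1.4 0 [-0.855 -2.203]
1.42 1 [ 3.121 -3.366]
[0.64  0.091 0.402] 13.325
```

```bash
python3 - <<'E'
import cv2,numpy as np
a=cv2.imread("pics/w3.png");b=cv2.imread("pics/side3.png")[140:270,190:340]
b=cv2.resize(b,None,fx=1.6,fy=1.6);
o=np.zeros((420,800,3),np.uint8);o[:,:560]=a;o[:b.shape[0],560:560+b.shape[1]]=b[:, :240]
cv2.imwrite("pics/m3.png",o)
E
```

```text
(no output)
```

View pics/m3.png

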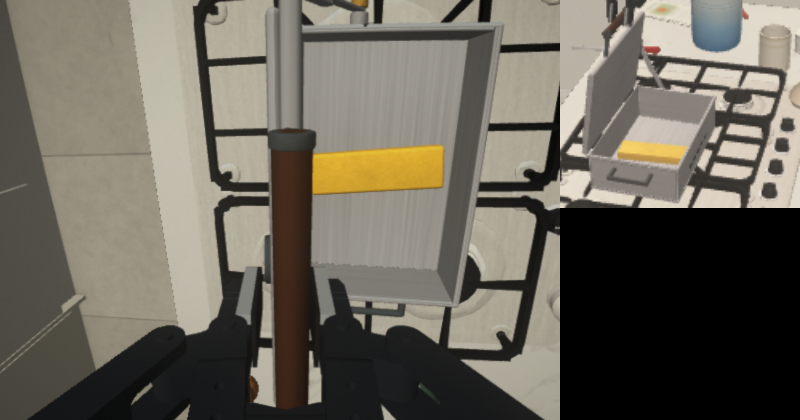

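The wrist view shows the scraper in the box with its visible end at (443,147)–(443,186); the bar is between the fingers. In the side inset the stay looks straight. Next I'll lower gently: if the lid is locked, the upper finger will meet the bar.

```bash
python3 - <<'E'
from h import *
dr=.008
phi=lambda th:max(np.radians(75),th)
robot.pause(.2);pr(polar(1.42));th=1.41
for k in range(4):
    th-=.02; h=go(bar(th,dr),rot(phi(th)),.025,guard=2.5);pr(th,int(h),polar(th),F()[0])
    if h and polar(th)[1]>1: break
c=np.load("w3.npy",allow_pickle=True).item()
for u,v in [(443,147),(443,186),(313,154),(313,194)]: pr(onz(c,u,v,.069))
for u,v in [(503,24),(460,306)]: pr(onz(c,u,v,.125))
E
```

```text
[ 2.695 -4.987]
1.39 1 [ 1.377 -1.175] 13.858
1.37 0 [ 0.229 -0.89 ] 14.408
1.35 0 [0.054 0.102] 14.783
1.33 0 [-0.715  3.606] 15.158
[0.523 0.077 0.069]
[0.519 0.119 0.069]
[0.657 0.083 0.069]
[0.658 0.128 0.069]
[ 0.499 -0.031  0.125]
[0.505 0.23  0.125]
```

```bash
python3 - <<'E'
from h import *
dr=.008
M=rot(1.36)
go(bar(1.345,dr),M,.05);pr(polar(1.345));robot.set_gripper(.038);pr(polar(1.345))
go(bar(1.345,dr)-.085*M[:,2],M,.2)
p=bar(1.345)-.085*M[:,2]
go(np.array([.50,.10,.42]),M,.3)
yaw=np.radians(183.1);ax=np.array([np.cos(yaw),np.sin(yaw),0])  # tool x before tilt (-x)
n=np.cross(Z,-ax) # horizontal, along +y-ish
z=np.array([0,0,-1.])*np.cos(np.radians(10))+(-ax)*np.sin(np.radians(10))
y=n*1.0; x=np.cross(y,z)
if x@ax<0: y=-y;x=-x
Ms=np.c_[x,y,z]; np.save("Ms.npy",Ms)
C=np.array([.592,.1018,.0]);u=-ax; g=C-.020*u
print(g,robot.ik(*pose(g+[0,0,.16],Ms)))
robot.move_pose(*pose(np.array([g[0]-.04,g[1],.22]),Ms)); robot.set_gripper(.066)
c=cam("wrist");np.save("w4.npy",c,allow_pickle=True);cv2.imwrite("pics/w4.png",robot.grab_frame("wrist"))
s=robot.grab_frame("side");cv2.imwrite("pics/side4.png",s);pr(F())
cv2.imwrite("pics/m4.png",np.hstack([cv2.resize(cv2.imread("pics/w4.png"),(400,300)),cv2.resize(s[140:270,190:340],(400,300))]))
E
```

```text
[-0.477 -0.791]
[1.38  0.898]
[0.57202927 0.10071842 0.        ] [ -3.48112521  -9.93061129 -19.99000483  70.00518348   1.14036445
  -6.48200053]
[ 1.8658e+01 -4.1400e-01 -9.0900e-01  6.0000e-03]
```

View pics/m4.png

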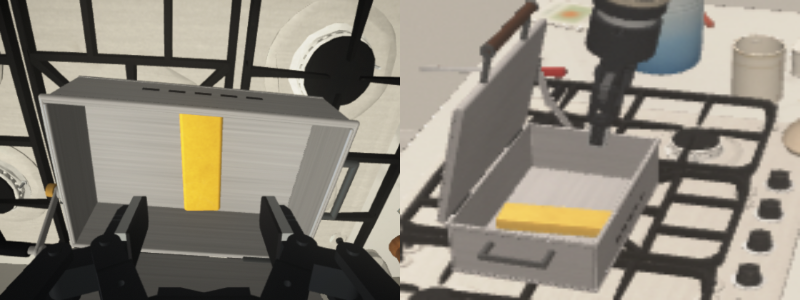

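The side inset shows the lid propped open by itself. The wrist view shows the scraper centred between the fingers, at (180,113)–(221,115) down to (186,210)–(218,210) in the half-size picture.

```bash
python3 - <<'E'
from h import *
c=np.load("w4.npy",allow_pickle=True).item();Ms=np.load("Ms.npy")
k=[onz(c,u*1.4,v*1.4,.069) for u,v in [(180,114),(222,116),(219,210),(186,210)]]
for q in k: pr(q)
e0=(k[0]+k[1])/2;e1=(k[2]+k[3])/2;u=(e1-e0)/np.linalg.norm(e1-e0);pr(np.linalg.norm(e1-e0),u)
C=e0+.071*u; pr("centre",C)
C0=np.array([.592,.1018,0]); d=C-C0; d[2]=0
Cm=C0+.5*d if np.linalg.norm(d)<.012 else C0
g=Cm-.020*(-Ms[:,0]*[1,1,0]);g[2]=.0765;pr(g)
go(g+[0,0,.06],Ms,.2);pr(F())
print(go(g,Ms,.1,guard=5));pr(F(),robot.observe()['tool_pos'])
robot.set_gripper(0.0);o=robot.observe();pr(o['gripper_width'],o['gripper_force'],F())
np.save("g.npy",np.r_[g,Cm])
go(g+[0,0,.004],Ms,.05);go(g+np.array([-.02,0,.18]),Ms,.2)
Mp=R.from_euler('z',-93.1,degrees=True).as_matrix()@Ms
robot.move_pose(*pose(np.array([.45,-.14,.22]),Mp))
c=cam("wrist");np.save("w5.npy",c,allow_pickle=True);im=robot.grab_frame("wrist");cv2.imwrite("pics/w5.png",im)
o=robot.observe();pr(o['gripper_width'],o['time'])
E
```

```text
[0.53  0.078 0.069]
[0.53  0.121 0.069]
[0.657 0.128 0.069]
[0.659 0.087 0.069]
0.128 [0.998 0.064 0.   ]
centre [0.601 0.104 0.069]
[0.577 0.102 0.076]
[19.283  0.087  0.226  1.075]
False
[20.033  0.076 -0.298 -0.559] [0.568 0.101 0.13 ]
0.044 61.781 [20.35  -1.765  0.41   6.279]
0.044 22.783
```

View pics/w5.png

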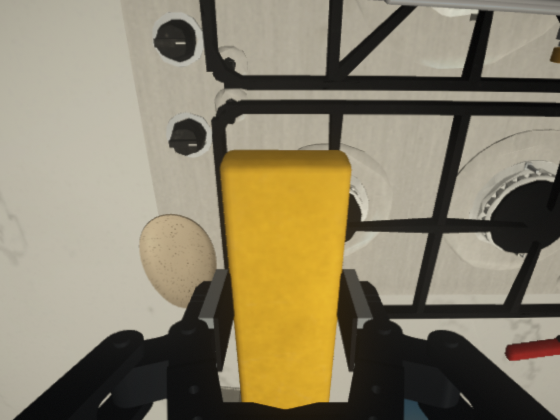

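The scraper is held between the fingers, with its near end at row 152. The spoon rest's ellipse is centred near (178,260), with its long axis from (164,215) to (193,307).

```bash
python3 - <<'E'
from h import *
c=np.load("w5.npy",allow_pickle=True).item();Ms=np.load("Ms.npy")
for u,v in [(178,260),(164,215),(193,307),(139,246),(217,262)]: pr(onz(c,u,v,.012))
pr("end",onz(c,286,152,.2125))
im=cv2.imread("pics/w5.png");hsv=cv2.cvtColor(im,cv2.COLOR_BGR2HSV)
m=cv2.inRange(hsv,(8,45,120),(24,140,255));m[:,:120]=0;m[:,222:]=0;m[:200]=0;m[320:]=0
cs,_=cv2.findContours(m,cv2.RETR_EXTERNAL,cv2.CHAIN_APPROX_NONE);k=max(cs,key=cv2.contourArea)
w=np.array([onz(c,*p[0],.010)[:2] for p in k]);h=cv2.convexHull(k)
hw=np.array([onz(c,*p[0],.010)[:2] for p in h],np.float32);print(cv2.contourArea(k),cv2.boundingRect(k))
print(cv2.fitEllipse((w*1000).astype(np.float32)))
E
```

```text
[ 0.338 -0.268  0.012]
[ 0.332 -0.214  0.012]
[ 0.346 -0.334  0.012]
[ 0.3   -0.251  0.012]
[ 0.379 -0.271  0.012]
end [ 0.45  -0.076  0.212]
5063.5 (139, 214, 78, 94)
((335.8759765625, -270.2150573730469), (77.63640594482422, 117.22870635986328), 172.20211791992188)
```

```bash
python3 - <<'E'
from h import *
c=np.load("w5.npy",allow_pickle=True).item()
im=cv2.imread("pics/w5.png");hsv=cv2.cvtColor(im,cv2.COLOR_BGR2HSV)
m=cv2.inRange(hsv,(8,45,120),(24,140,255));m[:,:120]=0;m[:,222:]=0;m[:200]=0;m[320:]=0
cs,_=cv2.findContours(m,cv2.RETR_EXTERNAL,cv2.CHAIN_APPROX_NONE);k=max(cs,key=cv2.contourArea)
w=np.array([onz(c,*p[0],.010)[:2] for p in k])*1000
for i in(w[:,0].argmin(),w[:,0].argmax(),w[:,1].argmin(),w[:,1].argmax()): print(k[i][0],w[i].round(1))
# grid fit with sizes fixed 80x124
from scipy.optimize import least_squares
def res(p,idx=slice(None)):
    d=w[idx]-p[:2];a=p[2];e=np.c_[d@[-np.sin(a),np.cos(a)]/62,d@[np.cos(a),np.sin(a)]/40];return (np.hypot(*e.T)-1)*50
r=least_squares(res,[336,-270,0],loss='soft_l1');print(r.x[:2],np.degrees(r.x[2]),np.abs(r.fun).mean())
E
```

```text
[140 258] [ 297.4 -267.6]
[216 257] [ 377.8 -265.7]
[181 307] [ 331.5 -336.1]
[177 214] [ 344.  -214.3]
[ 337.14497987 -272.58831704] -1.485038433360149 2.915726804229728
```

```bash
python3 - <<'E'
from h import *
Ms=np.load("Ms.npy");Mp=R.from_euler('z',-95.6,degrees=True).as_matrix()@Ms
L=np.array([np.sin(np.radians(2.5)),np.cos(np.radians(2.5)),0])
p=np.array([.337,-.272,0])+.012*L
robot.move_pose(*pose(p+[0,0,.12],Mp));pr(F())
go(p+[0,0,.045],Mp,.15);pr(F())
print(go(p+[0,0,.0345],Mp,.03,guard=4));pr(F(),robot.observe()['tool_pos']+.054*Mp[:,2])
robot.set_gripper(.066);pr(F())
a=np.array(robot.observe()['tool_pos'])+.054*Mp[:,2]
go(a+np.array([0,0,.12])-0*L,Mp,.2)
c=cam("wrist");np.save("w6.npy",c,allow_pickle=True);cv2.imwrite("pics/w6.png",robot.grab_frame("wrist"))
cv2.imwrite("pics/side6.png",robot.grab_frame("side"));cv2.imwrite("pics/top6.png",robot.grab_frame("top"))
E
```

```text
[23.575  0.668 -0.18  -1.431]
[ 2.4225e+01 -7.1000e-01 -1.8000e-01  5.0000e-03]
True
[24.583 -0.104  1.218  6.23 ] [ 0.338 -0.261  0.036]
[24.925  0.381  0.271 -0.266]
```

```bash
cat >> h.py <<'E'
def krot(a,b=30,az=0,s=1):
    a,b,az=np.radians([a,b,az]);h=np.cos(az)*Y+np.sin(az)*X;z=np.cos(b)*h-np.sin(b)*Z
    t=-np.sin(a)*X-np.cos(a)*Z
    y=s*(t-(t@z)*z);y/=np.linalg.norm(y);return np.c_[np.cross(y,z),y,z]
# t: knob motion direction when folding: towards front (-X), then down
def kpos(a,P,r=.062): a=np.radians(a);return P+r*(-np.cos(a)*X+np.sin(a)*Z)
E
python3 - <<'E'
from h import *
im=cv2.imread("pics/w6.png");c=np.load("w6.npy",allow_pickle=True).item()
hsv=cv2.cvtColor(im,cv2.COLOR_BGR2HSV);m=cv2.inRange(hsv,(18,170,90),(32,255,255))
k=max(cv2.findContours(m,0,1)[0],key=cv2.contourArea);w=np.array([onz(c,*p[0],.028)[:2] for p in k],np.float32)*1000
print("scraper",cv2.minAreaRect(w))
s=cam("side");pr("mug",onz(s,324,183,0),onz(s,324,158,.1))
P=HINGE-.06*X-.02*Z-.180*Y;pr("pin",P)
for sg in(1,-1):
  for b,az in((30,0),(40,0),(30,15),(20,15)):
    for off in (0,):
      row=[]
      for a in range(130,-36,-15):
        q=robot.ik(*pose(kpos(a,P),krot(a,b,az,sg)));row.append(None if q is None else (int(q[0]),int(q[4]),int(q[5])))
      print(sg,b,az,row)
E
```

```text
scraper ((337.26348876953125, -269.55047607421875), (139.23477172851562, 44.11921310424805), 87.47470092773438)
mug [ 0.434 -0.389  0.   ] [ 0.441 -0.407  0.1  ]
pin [ 0.607 -0.087  0.105]
1 30 0 [(-38, 44, -109), (-38, 44, -123), (-39, 43, -137), (-40, 43, -151), (-41, 42, -165), (-42, 41, 179), (-42, 41, 164), (-43, 40, 148), (-43, 40, 131), (-43, 40, 113), (-43, 40, 97), (-42, 41, 81)]
1 40 0 [(-36, 39, -103), (-36, 39, -117), (-37, 38, -130), (-38, 38, -142), (-39, 37, -155), (-40, 37, -168), (-40, 36, 176), (-41, 36, 159), (-41, 36, 141), (-41, 36, 121), (-41, 36, 103), (-40, 36, 86)]
1 30 15 [(-40, 52, -99), (-41, 52, -116), (-42, 51, -131), (-43, 51, -146), (-44, 50, -160), (-45, 49, -174), (-46, 49, 171), (-46, 48, 157), (-47, 48, 141), (-47, 48, 125), (-47, 48, 108), (-46, 49, 90)]
1 20 15 [(-42, 58, -107), (-43, 57, -124), (-44, 56, -141), (-45, 56, -157), (-46, 55, -172), (-47, 54, 173), (-48, 53, 158), (-48, 53, 143), (-49, 53, 129), (-49, 53, 113), (-48, 53, 97), (-48, 53, 82)]
-1 30 0 [(-38, 44, 70), (-38, 44, 56), (-39, 43, 42), (-40, 43, 28), (-41, 42, 14), (-42, 41, 0), (-42, 41, -15), (-43, 40, -31), (-43, 40, -48), (-43, 40, -66), (-43, 40, -82), (-42, 41, -98)]
-1 40 0 [(-36, 39, 76), (-36, 39, 62), (-37, 38, 49), (-38, 38, 37), (-39, 37, 24), (-40, 37, 11), (-40, 36, -3), (-41, 36, -20), (-41, 36, -38), (-41, 36, -58), (-41, 36, -76), (-40, 36, -93)]
-1 30 15 [(-40, 52, 80), (-41, 52, 63), (-42, 51, 48), (-43, 51, 33), (-44, 50, 19), (-45, 49, 5), (-46, 49, -8), (-46, 48, -22), (-47, 48, -38), (-47, 48, -54), (-47, 48, -71), (-46, 49, -89)]
-1 20 15 [(-42, 58, 72), (-43, 57, 55), (-44, 56, 38), (-45, 56, 22), (-46, 55, 7), (-47, 54, -6), (-48, 53, -21), (-48, 53, -36), (-49, 53, -50), (-49, 53, -66), (-48, 53, -82), (-48, 53, -97)]
```

```bash
python3 - <<'E'
from h import *
P=HINGE-.06*X-.02*Z-.180*Y
M=krot(125,30,0,-1)
robot.move_pose(*pose(kpos(125,P)-.11*M[:,2]+[0,0,.03],M)); robot.set_gripper(.045)
c=cam("wrist");np.save("w7.npy",c,allow_pickle=True);im=robot.grab_frame("wrist");cv2.imwrite("pics/w7.png",im)
s=robot.grab_frame("side");t=robot.grab_frame("top");cv2.imwrite("pics/top7.png",t);cv2.imwrite("pics/side7.png",s);o=robot.observe();pr(o['time'],o['tool_pos'])
ct=cam("top");q=proj(ct,kpos(125,P))[0].astype(int);print(q)
o=np.zeros((600,800,3),np.uint8)
o[:420,:560]=im
o[:240,560:]=cv2.resize(s[180:230,215:265],(240,240),interpolation=cv2.INTER_CUBIC)
y0,x0=max(q[1]-30,0),max(q[0]-30,0);o[240:480,560:]=cv2.resize(t[y0:y0+60,x0:x0+60],(240,240),interpolation=cv2.INTER_CUBIC)
cv2.imwrite("pics/m7.png",o)
E
```

```text
Traceback (most recent call last):
plant.IKError: the arm cannot take that pose within its joint ranges
```

```bash
cat > v7.py <<'E'
from h import *
P=HINGE-.06*X-.02*Z-.180*Y
best=None
for d in (.11,.09,.075,.06):
  for dz in (.06,.03,0):
    for b,az in((30,0),(40,0),(45,10),(50,0)):
      for a in(125,105):
        M=krot(a,b,az,-1);pp=pose(kpos(125,P)-d*M[:,2]+[0,0,dz],M)
        if best is None and robot.ik(*pp) is not None: best=pp;print(d,dz,b,az,a,robot.ik(*pp).round())
robot.move_pose(*best); robot.set_gripper(.045)
c=cam("wrist");np.save("w7.npy",c,allow_pickle=True);im=robot.grab_frame("wrist");cv2.imwrite("pics/w7.png",im)
s=robot.grab_frame("side");t=robot.grab_frame("top");cv2.imwrite("pics/top7.png",t);cv2.imwrite("pics/side7.png",s);o=robot.observe();pr(o['time'],o['tool_pos'])
ct=cam("top");q=proj(ct,kpos(125,P))[0].astype(int);print(q)
o=np.zeros((600,800,3),np.uint8)
o[:420,:560]=im
o[:240,560:]=cv2.resize(s[180:230,215:265],(240,240),interpolation=cv2.INTER_CUBIC)
y0,x0=max(q[1]-30,0),max(q[0]-30,0);o[240:480,560:]=cv2.resize(t[y0:y0+60,x0:x0+60],(240,240),interpolation=cv2.INTER_CUBIC)
cv2.imwrite("pics/m7.png",o)
k=proj(c,[kpos(125,P)])[0];print("expected knob",k,proj(c,[P]))
E
python3 v7.py
```

```text
0.11 0.06 45 10 125 [-43.  33.  33. 116.  38.  71.]
27.8 [ 0.618 -0.202  0.332]
[282 162]
expected knob [304.8644105  243.63823364] [[282.34350946 278.95249918]]
```

View pics/m7.png

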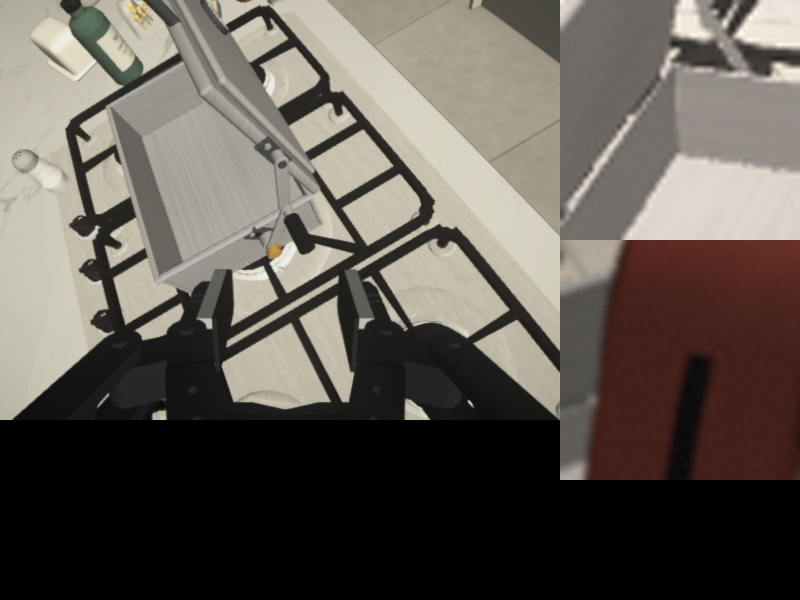

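The knob runs from about (292,217) on the inside to (303,247) on the outside. The brass screw's face is near (274,253), and the stay is over centre and locked. I'll fit the stay geometry to these.

```bash
python3 - <<'E'
from h import *
from scipy.optimize import least_squares
c=np.load("w7.npy",allow_pickle=True).item()
pts=np.array([[292,217],[303,247],[274,253]])
def model(p):
    dx,dy,dz,s,a=p
    pin=HINGE+dx*X+dy*Y+dz*Z-(.06+s*.5)*X+(-.02+s*.866)*Z
    k=kpos(np.degrees(a),pin)
    return pin,k,proj(c,[k-.157*Y,k-.189*Y,pin-.156*Y])
f=lambda p:np.r_[(model(p)[2]-pts).ravel()/1.5,p[0]/.003,p[1]/.004,p[2]/.004,(p[3]-.002)/.005,(p[4]-2.2)/.15]
r=least_squares(f,[0,0,0,.002,2.2],x_scale=[.003]*4+[.1]);p=r.x
print(p[:4].round(4),np.degrees(p[4]).round(1),model(p)[2].round(1).tolist())
pin,k,_=model(p);pr("pin",pin-.173*Y,"knob",k-.173*Y);np.save("pin.npy",np.r_[pin,p[4]])
# box rim corner checks
print(proj(c,[HINGE-.170*X-.130*Y,HINGE-.170*X+.130*Y]).round())
h=robot.ik
M=krot(125,30,0,-1);G=k-.182*Y
for d in (.12,.09,.06,.03,0): 
  for dz in(0,.02,.04): print(d,dz,h(*pose(G-d*M[:,2]+[0,0,dz],M)) is not None,end=' ')
for b,az in((40,0),(45,10),(35,5),(45,0)):
  M=krot(125,b,az,-1);print(b,az,[h(*pose(G-d*M[:,2],M)) is not None for d in (.08,.06,.04,.02,0)])
E
```

```text
[ 0.0021  0.0045 -0.0002 -0.0012] 121.0 [[289.4, 216.7], [306.0, 248.4], [273.2, 252.4]]
pin [ 0.61  -0.076  0.104] knob [ 0.642 -0.077  0.157]
[[156. 282.]
 [107. 106.]]
0.12 0 False 0.12 0.02 False 0.12 0.04 False 0.09 0 False 0.09 0.02 False 0.09 0.04 False 0.06 0 False 0.06 0.02 False 0.06 0.04 False 0.03 0 False 0.03 0.02 False 0.03 0.04 False 0 0 True 0 0.02 True 0 0.04 False 40 0 [True, True, True, True, True]
45 10 [True, True, True, True, True]
35 5 [True, True, True, True, True]
45 0 [True, True, True, True, True]
```

```bash
cat >> h.py <<'E'
def kgo(a,pin,vel=.03,off=.182,r=.062,guard=None):
    b=np.interp(a,[0,90],[30,40]);return go(kpos(a,pin,r)-off*Y,krot(a,b,0,-1),vel,guard)
def kf(a):
    f=F();a=np.radians(a);return -f[1]*np.sin(a)-f[3]*np.cos(a), -f[1]*np.cos(a)+f[3]*np.sin(a), f[2]  # tangential(fold dir), radial out, Y
E
python3 - <<'E'
from h import *
d=np.load("pin.npy");pin=d[:3];a=np.degrees(d[3]);M=krot(a,40,0,-1);G=kpos(a,pin)-.182*Y
robot.move_pose(*pose(G-.08*M[:,2],M));robot.set_gripper(.036);b=np.array(kf(a));pr("base",b)
print(go(G,M,.1,guard=4));pr(kf(a),F()[0])
robot.set_gripper(.021);pr(robot.observe()['gripper_width'],kf(a))
for k in range(12):
    a-=2; kgo(a,pin,.03); f=np.array(kf(a));pr(a,f-b)
    if abs(f-b).max()>6: break
pr(F()[0])
c=cam("wrist");np.save("w8.npy",c,allow_pickle=True);cv2.imwrite("pics/w8.png",robot.grab_frame("wrist"));cv2.imwrite("pics/side8.png",robot.grab_frame("side"))
E
```

```text
base [-0.325  0.614  0.784]
False
[0.063 0.007 0.36 ] 29.45
0.021 [ 1.553  1.243 -1.608]
119.027 [-0.892  0.583 -2.64 ]
117.027 [-0.814  0.321 -1.979]
115.027 [-1.12  -0.588 -1.726]
113.027 [-0.67  -1.096 -2.221]
111.027 [-0.938 -0.627 -1.766]
109.027 [-1.33  -0.23  -1.499]
107.027 [ 0.26  -1.457 -1.614]
105.027 [-0.01  -0.09  -2.067]
103.027 [ 0.397 -0.956 -0.478]
101.027 [ 0.458  0.243 -0.955]
99.027 [ 0.43  -0.646 -0.93 ]
97.027 [-0.296 -0.118 -0.411]
32.742
```

```bash
cat >> h.py <<'E'
def lidang(im):
    s=cam("side");hsv=cv2.cvtColor(im,cv2.COLOR_BGR2HSV);best=[]
    ths=np.arange(-.05,1.6,.005)
    # brown bar: score along projected bar
    m=cv2.inRange(hsv,(0,70,20),(14,255,125)).astype(float)
    for th in ths:
        p=bar(th,.002)+np.linspace(-.045,.045,25)[:,None]*Y;q=proj(s,p);best.append(cv2.remap(cv2.GaussianBlur(m,(0,0),1.2),q[:,:1].astype(np.float32),q[:,1:].astype(np.float32),1).mean())
    best=np.array(best);i=best.argsort()[::-1][:4];return ths[i].round(3),best[i].round(0)
E
python3 - <<'E'
from h import *
for n in ("side0","side2","side3","side4","side6","side7","side8"):print(n,lidang(cv2.imread(f"pics/{n}.png")))
E
```

```text
side0 (array([0.045, 0.05 , 0.04 , 0.055]), array([222., 222., 221., 220.]))
side2 (array([0.66 , 0.665, 0.655, 0.67 ]), array([203., 203., 198., 195.]))
side3 (array([1.415, 1.41 , 1.42 , 1.405]), array([131., 130., 128., 126.]))
side4 (array([1.355, 1.36 , 1.35 , 1.365]), array([232., 232., 227., 225.]))
side6 (array([1.36 , 1.355, 1.365, 1.35 ]), array([229., 228., 224., 221.]))
side7 (array([1.36 , 1.355, 1.365, 1.35 ]), array([231., 231., 225., 225.]))
side8 (array([1.325, 1.32 , 1.33 , 1.315]), array([232., 230., 228., 222.]))
```

```bash
python3 - <<'E'
from h import *
d=np.load("pin.npy");pin=d[:3];a=97.027;b=np.array([-.3,.6,.4])
for k in range(18):
    a-=4; kgo(a,pin,.035); f=np.array(kf(a))-b
    if k%3==2: im=robot.grab_frame("side");cv2.imwrite(f"pics/f{k}.png",im);pr(a,f,lidang(im)[0][0])
    else: pr(a,f)
    if abs(f).max()>8: print("STOP");break
pr(a,F()[0])
E
```

```text
93.027 [ 0.718  0.046 -0.601]
89.027 [-0.036  0.119 -0.374]
85.027 [ 1.713 -1.14  -1.326] 1.16
81.027 [ 1.091  0.05  -2.069]
77.027 [ 1.987  0.324 -0.139]
73.027 [ 2.232 -0.379  0.071] 1.045
69.027 [2.452 0.803 0.476]
65.027 [3.445 0.903 1.089]
61.027 [ 3.696  0.661 -0.089] 0.915
57.027 [ 3.329 -0.189  0.753]
53.027 [ 3.953  0.245 -0.086]
49.027 [ 4.796 -2.267 -1.572] 0.78
45.027 [ 4.241 -1.152 -0.377]
41.027 [ 5.728 -6.203 -3.623]
37.027 [ 3.573  2.077 -4.435] 0.645
33.027 [ 6.053  0.341 -3.507]
29.027 [ 3.153 -2.691 -7.511]
25.027 [ 5.478 -5.363 -8.263] 0.505
STOP
25.027 38.158
```

```bash
python3 - <<'E'
from h import *
d=np.load("pin.npy");pin=d[:3];a=25.027;b=np.array([-.3,.6,.4])
pr(np.array(kf(a))-b)
for off in(.184,.186):
    kgo(a,pin,.02,off=off);pr(off,np.array(kf(a))-b)
E
```

```text
[ 6.024 -5.379 -8.039]
0.184 [  7.346   0.542 -11.668]
0.186 [ 3.778  3.035 -6.695]
```

```bash
python3 - <<'E'
from h import *
d=np.load("pin.npy");pin=d[:3];a=25.027;b=np.array([-.3,.6,.4])
for w,da in((.025,2),(.029,2),(.032,1.5)):
    robot.set_gripper(w);a+=da;kgo(a,pin,.03,off=.185);pr(w,a,np.array(kf(a))-b)
for k in range(4):
    a-=4; kgo(a,pin,.03,off=.185); f=np.array(kf(a))-b
    pr(a,f)
    if abs(f).max()>11: print("STOP");break
im=robot.grab_frame("side");pr(a,lidang(im)[0][0],F()[0])
E
```

```text
0.025 27.027 [ 5.11   2.055 -7.609]
0.029 29.027 [ 5.081 -1.979 -3.095]
0.032 30.527 [ 3.756 -1.479 -1.23 ]
26.527 [ 5.053 -0.648 -0.27 ]
22.527 [ 5.501 -0.459 -1.131]
18.527 [ 6.469 -0.047 -1.999]
14.527 [ 4.802  0.591 -2.04 ]
14.527 0.335 41.342
```

```bash
python3 - <<'E'
from h import *
d=np.load("pin.npy");pin=d[:3];a=14.527;b=np.array([-.3,.6,.4])
for k in range(14):
    a-=3; kgo(a,pin,.025,off=.185); f=np.array(kf(a))-b
    L=lidang(robot.grab_frame("side"))[0][0] if k>4 else -1
    pr(a,f,L)
    if f[0]<.8 or abs(f).max()>11: print("STOP");break
im=robot.grab_frame("side");cv2.imwrite("pics/side9.png",im);pr(a,lidang(im),F()[0],robot.observe()['tool_pos']+.054*krot(a,30,0,-1)[:,2])
E
```

```text
11.527 [ 5.92   2.224 -3.961] -1
8.527 [ 5.496  1.77  -3.366] -1
5.527 [ 4.897  0.713 -4.356] -1
2.527 [ 5.469  1.03  -5.281] -1
-0.473 [ 5.454  1.945 -4.644] -1
-3.473 [ 5.39   1.181 -5.293] 0.165
-6.473 [ 4.621  1.629 -5.508] 0.14
-9.473 [ 5.435 -0.132 -5.62 ] 0.115
-12.473 [ 4.767  0.412 -5.542] 0.09
-15.473 [ 5.247  0.468 -6.324] 0.065
-18.473 [ 4.119 -1.349 -2.726] 0.05
-21.473 [ 0.277 -0.017 -0.825] 0.05
STOP
-21.473 [[5.00e-02 4.50e-02 5.50e-02 4.00e-02]
 [2.23e+02 2.23e+02 2.21e+02 2.21e+02]] 45.183 [ 0.552 -0.085  0.081]
```

```bash
python3 - <<'E'
from h import *
d=np.load("pin.npy");pin=d[:3];a=-21.473;M=krot(a,30,0,-1);G=kpos(a,pin)-.185*Y
for n,e in (("axis",-M[:,2]),("mix",-.9*Y+.44*Z),("out",-Y)):
    try: go(G+.06*e,M,.08,guard=6);print(n);break
    except robot.IKError: pass
pr(kf(a))
o=robot.observe();p=o['tool_pos']
try: robot.line_to(p+np.array([0,-.02,.12]),vel=.2)
except robot.IKError: robot.line_to(p+np.array([-.05,-.02,.08]),vel=.2)
im=robot.grab_frame("side");cv2.imwrite("pics/side10.png",im);pr(lidang(im),F())
s=cv2.imread("pics/side0.png")
for n,(x,y,w,h) in {"salt":(308,275,22,32),"soap":(220,282,36,68),"mug":(312,152,26,34),"smoker":(208,190,80,75)}.items():
    print(n,cv2.absdiff(s[y:y+h,x:x+w],im[y:y+h,x:x+w]).mean().round(1))
hsv=cv2.cvtColor(im,cv2.COLOR_BGR2HSV);m=cv2.inRange(hsv,(18,140,90),(32,255,255));m[:,:320]=0
k=max(cv2.findContours(m,0,1)[0],key=cv2.contourArea);c=cam("side");print("scraper",cv2.minAreaRect(np.array([onz(c,*q[0],.028)[:2] for q in k],np.float32)*1000))
E
```

```text
axis
[-0.322 -0.63  -0.454]Traceback (most recent call last):
  File "<stdin>", line 8, in <module>
plant.IKError: the arm cannot follow that straight line within its joint ranges

During handling of the above exception, another exception occurred:

Traceback (most recent call last):
plant.IKError: the arm cannot follow that straight line within its joint ranges
```

The gripper is withdrawn and touching nothing. I'll check from here.

```bash
python3 - <<'E'
from h import *
im=robot.grab_frame("side");cv2.imwrite("pics/side10.png",im);pr(lidang(im),F(),robot.observe()['tool_pos'])
s=cv2.imread("pics/side0.png")
for n,(x,y,w,h) in {"salt":(308,275,22,32),"soap":(220,282,36,68),"mug":(312,152,26,34),"smoker":(208,190,80,75)}.items():
    print(n,cv2.absdiff(s[y:y+h,x:x+w],im[y:y+h,x:x+w]).mean().round(1))
hsv=cv2.cvtColor(im,cv2.COLOR_BGR2HSV);m=cv2.inRange(hsv,(18,140,90),(32,255,255));m[:,:320]=0
k=max(cv2.findContours(m,0,1)[0],key=cv2.contourArea);c=cam("side");print("scraper",cv2.minAreaRect(np.array([onz(c,*q[0],.028)[:2] for q in k],np.float32)*1000))
E
```

```text
[[5.00e-02 4.50e-02 5.50e-02 4.00e-02]
 [2.23e+02 2.23e+02 2.21e+02 2.21e+02]] [46.133 -0.487  0.498  0.12 ] [ 0.548 -0.184  0.138]
salt 12.5
soap 9.3
mug 18.6
smoker 11.9
scraper ((338.98602294921875, -255.56179809570312), (153.58106994628906, 43.63991165161133), 87.36161041259766)
```

```bash
python3 -c "
from plant import robot
print(robot.job_done())"
```

```text
the job is handed in; nothing more can be done
None
```

The job is handed in at about 46 s: the scraper lies lengthwise on the spoon rest, the stay was unlocked and folded by its knob, and the lid is fully shut; I touched no other object, but couldn't confirm from the final picture that the salt shaker, soap bottle and mug hadn't moved, or check the stay's foot directly.

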